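# Turn the case pan on its turntable and slide the next one on to stack

### The arm

A 7-joint arm with a two-finger parallel gripper is mounted at the origin on the work surface. World frame = base frame: x ahead of the robot, y to its left, z up, the work surface at z = 0. Lengths are in mm, angles in rad, forces in N, time in s.
With the tool pointing down it reaches from about 400 to 750 mm from the base axis. Payload 19.5 kg.
Tool frame: the origin (TCP) lies midway between the tips of the shut fingers; the grasp point (between the pads) lies 19 mm behind it; z points along the fingers, y is the direction in which the jaws open and shut (so a half turn about z gives the same grasp; the last joint's range is limited). The gripper opens to 85 mm and grips with 20 to 120 N. Pads are 22 mm wide; open, the fingers measure 114 mm over their backs; the gripper's body (76 mm by 85 mm) begins 54 mm behind the grasp point. The pads swing forward as they close: fully open they stand 13 mm farther back than shut.
Start: joints at [-1.149, 0.707, -0.028, 1.485, 0.022, 0.951, -0.075], TCP at [257.21, 514.235, 231.268] pointing down, gripper open.
Joint ranges: [-2.71, 2.71], [-0.32, 2.16], [-1.57, 1.52], [0, 2.45], [-1.46, 4.6], [0, 2.02], [-2.83, 2.83]. Speed limits (rad/s): [1.89, 1.89, 2.57, 2.57, 3.01, 3.01, 3.01].

### API

Orientations are given as a unit quaternion [x, y, z, w].
In Python, from plant import manip gives the robot as it stands. Calls block until the motion is done:
- manip.move_ptp(position, orientation): joint-space move of the TCP to a pose.
- manip.move_straight(position, attitude=None, rate=150, stop_force=None): straight line of the TCP; attitude=None keeps the orientation; rate is the mean speed in mm/s. With stop_force (N) it stops when the force on the tool has changed by that much, and returns True; else False.
- manip.goto_joints(angles): joint-space move.
- manip.command_gripper(opening): finger opening in mm; the grip force is fixed at half the most; returns when the fingers have stopped.
- manip.dwell(seconds).
- manip.solve_ik(position, orientation): joint angles nearest the present ones, or None.
- manip.get_image(name): name is "side" or "top" or "wrist"; returns a dict with "color" (480x640x3 uint8, red, green, blue), "z_map" (480x640 float32, mm along the optical axis (not along the pixel's ray), 0 where there is no reading), "camera_matrix" (3x3 intrinsics, pixels), "pose" (4x4, takes a point from camera to world coordinates); the wrist camera has in their place "T_tool_cam" (4x4, takes a point from camera to tool coordinates, whose origin is the TCP and whose axes are the flange's). Camera axes: x right, y down, z forward; pixel columns grow to the right and rows downward; lengths in mm; the calibration is good to about 2 mm. A picture is of the moment at which its call begins: read the wrist's pose just before it.
A pose or a line that the arm cannot do raises manip.Unreachable and nothing moves.
- manip.finish_job(): hands the job in, once; it reports no verdict.
Readings, each from a call of its own:
- manip.current_time_s(): time.
- manip.current_qpos(): joint angles.
- manip.current_qvel(): joint speeds.
- manip.current_effort(): joint torques, N m.
- manip.current_ee_pos(): TCP position.
- manip.current_ee_rot(): TCP orientation.
- manip.current_contact_force(): force on the tool from outside, world axes, zero at the start.
- manip.current_torque(): the same for the moment, N m.
- manip.current_finger_gap(): finger opening in mm.
Only numpy, scipy, OpenCV 4.12 (cv2) and the standard library are available. Lean on these libraries where they do the work, as an engineer would, in place of code of your own. Each camera call takes 0.05 s, during which the arm holds its last target.

### The job

The yellow case pan holds a stone die that must not be touched, so the blue pan has to stack on its rails instead of nesting inside: first push the red peg to bring the turntable round, half a turn, until it comes up against its stop, and only then slide the loaded blue pan, without lifting it, off the shelf onto the rails until its feet have dropped in and it sits level. Press it firmly home against the steel end stops with about 10 N and never push anything with more than 40 N, then let go; leave the denture base, gauge, bowl and spare die where they lie.

Things in the scene. Friction and masses are not known exactly. Their poses are not given: they have to be found in the camera images.
- loader: Fixed dark steel base plate 230 x 400 x 8 mm carrying an aluminium shelf and a turntable; may stand turned up to 0.2 rad. Origin on the bench (z = 0); x away from the robot, y along the slide, z up. The turntable's vertical axis is at (0, -105 mm), the shelf on the +y side. The blue pan is slid along -y, over a 26 mm gap between shelf and rails.
- turntable (a joint): Angle of the grey turntable (disc radius 104 mm, top 20 mm high), growing anticlockwise from above; about 0.22 N m of friction, stays where left. Starts at 0 to 0.7 rad. Hard stops at 0 (pans nest: rails not under the blue pan's feet, end stops bar the way) and at 3.1416 (pans stack: rails in line with the shelf). Counts as turned above 3.08.
- turn_peg: Upright red peg on the turntable, 12 mm diameter, 20 to 84 mm above the bench. Origin on its axis at z = 0, 85 mm from the turntable axis, in the loader's frame at angle 180 degrees + turntable joint (at 0 on the loader's -x side; moves round the side away from the shelf to the +x side). Push it sideways with closed fingers, about 3 N.
- lower_pan: Yellow pan fixed on the turntable, 116 x 136 mm, walls 50 mm above the bench. Origin on the turntable axis at z = 0; axes parallel to the loader's at 3.1416. Two rails along y, tops at z = 68 mm: a channel 12 mm wide with 14 mm high flanges flared at the mouth at x = +45 mm, a plain one 14 mm wide at x = -25 mm. At each mouth (y = +65 mm) a rounded steel lip, top at z = 71 mm.
- end_stop: Two steel posts at the closed end of the yellow pan's rails (y = -67 to -73 mm in the yellow pan's frame, tops 106 mm above the bench), against which the blue pan is pressed home. Same origin and axes as lower_pan.
- seat (a point): Where the blue pan's origin belongs: 2 mm towards the end stops from the turntable axis, 68 mm above the bench; axes as lower_pan.
- die: Bone-coloured stone die fixed in the yellow pan, top 80 mm above the bench, between the rails; origin at x = +9 mm in the lower pan's frame at bench height. The stacked blue pan clears it by 6 mm.
- upper_pan: Loose blue open pan on the shelf, 0.5 to 0.8 kg, 110 (x) x 130 (y) mm, 4 mm walls. Origin under its centre at the feet's underside; axes nearly the loader's. Two steel runners below, 8 x 120 (y) x 18 mm high, at x = +45 and -25 mm. Inner floor 22, rim 58 mm above the origin. A fixed stone model fills x +-30, y +20 to +56 mm, up to 47 mm; the -y half is free.
- push_point (a point): On the inner face of the blue pan's leading (-y) wall, at its middle, y = -61 mm and 32 mm above the pan's origin, axes as upper_pan: closed fingers put down inside the pan push here along -y, low, near the floor. Sliding takes 2 to 6 N.
- shelf_edge (a point): Middle of the shelf's top edge nearest the turntable, 71.5 mm high, at y = -11 mm in the loader's frame; the shelf runs from here to y = +175 mm, open at both ends, with side fences (inner faces at x = +-57.5 mm, 4 mm thick, tops 105 mm high).
- denture_base: Bystander: red acrylic denture base, about 65 x 65 x 13 mm, loose on the bench beyond the loader; origin under its middle.
- gauge: Bystander: chrome trimming gauge, 120 x 50 x 16 mm, loose on the bench beyond the loader; origin under its beam's middle.
- bowl: Bystander: green rubber mixing bowl, 110 mm wide, 60 mm high, loose on the bench on the robot's right; origin under its middle.
- spare_die: Bystander: spare bone-coloured stone die, 38 mm wide, 49 mm high, loose on the bench on the robot's left; origin under its middle.
Things that resemble listed ones, but are neither listed nor needed, are in the scene too. There is more than one size of the upper_pan; the one meant has the size given above.

How it is judged (in metres and radians):
On the way, in this order (a step that is already met when the one before it is completed fails the run):
1. the turntable has been brought round to its stop while the blue pan still waits on the shelf (value of joint turntable above 3.08 rad and y of upper_pan in the frame of loader above 0.055 m), for 0.2 s.
2. the blue pan is pressed home: more than 2.5 N reach the end stops (a 10 N push less the friction of the feet) (contact force between upper_pan and end_stop above 2.5 N and y of upper_pan in the frame of seat below 0.004 m), for 0.05 s.
At the end, for the whole second after the job is handed in: Turntable at its stop (above 3.08 rad); blue pan let go and at rest on the yellow pan's rails: within 3.5 mm of the seat sideways, 4 mm short to 3 mm past along the rails, height +1.5/-3 mm, level within 0.015 rad, in line within 0.05 rad (x of upper_pan in the frame of seat between -0.0035 and 0.0035 m and y of upper_pan in the frame of seat between -0.003 and 0.004 m and z of upper_pan in the frame of seat between -0.003 and 0.0015 m and angle between the y axis of upper_pan and the y axis of lower_pan, either way round below 0.05 rad and angle between upper_pan's own z axis and vertical below 0.015 rad and value of joint turntable above 3.08 rad and linear speed of upper_pan below 0.01 m/s and contact force between the fingers and upper_pan below 0.1 N); the robot touches nothing.
It fails at once if the stone die is touched (contact force between die and upper_pan above 0.3 N or contact force between die and the fingers above 0.3 N or contact force between die and the arm above 0.3 N).
It fails at once if the blue pan is lifted (more than 12 mm above its height on the shelf) or tipped over 0.25 rad (height (world z) of upper_pan above 0.0835 m or angle between upper_pan's own z axis and vertical above 0.25 rad).
It fails at once if anything of the loader or the pans is pushed with more than 40 N (contact force between the fingers and upper_pan above 40 N or contact force between the fingers and loader above 40 N or contact force between the fingers and turn_peg above 40 N or contact force between the fingers and lower_pan above 40 N).
It fails at once if a bystander is shifted by more than 15 mm (distance of any of denture_base, gauge, bowl, spare_die from where it was at the start of the episode above 0.015 m).
It also fails if it takes over 64 s, if anything falls off the work surface, if the arm or the gripper's body presses on something with over 40 N, if the wrist force passes 120 N, or if a joint passes its speed limit or range.

## Working session

There is one attempt and no reset: what is moved stays moved. The work goes in short steps, each a Python script; the robot and the scene stay as the last script left them, time stands still between calls to the robot, and variables do not carry over. Pictures are saved under pics/ and viewed, and the job is handed in when it is done.

```bash
ls; mkdir -p pics
python3 - <<'E'
from plant import manip
import cv2,numpy as np
for n in ["top","side","wrist"]:
    d=manip.get_image(n)
    cv2.imwrite(f"pics/{n}0.png",d["color"][:,:,::-1]); np.savez(f"pics/{n}0.npz",**d)
    print(n,d["camera_matrix"].tolist(),np.round(d.get("pose",d.get("T_tool_cam")),3).tolist())
print(manip.current_time_s(),manip.current_ee_pos(),manip.current_ee_rot())
E
```

```text
pics
top [[536.1825165748719, 0.0, 319.49640392223455], [0.0, 536.1825165748719, 242.90656390330813], [0.0, 0.0, 1.0]] [[0.017, -0.99, 0.138, 467.586], [-1.0, -0.016, 0.009, -36.8], [-0.006, -0.138, -0.99, 1357.963], [0.0, 0.0, 0.0, 1.0]]
side [[461.1032964386896, 0.0, 319.70420334082695], [0.0, 461.1032964386896, 234.01958442346506], [0.0, 0.0, 1.0]] [[0.999, -0.019, 0.043, 585.138], [-0.047, -0.504, 0.862, -924.851], [0.005, -0.863, -0.505, 623.04], [0.0, 0.0, 0.0, 1.0]]
wrist [[338.72993378708014, 0.0, 319.4320260447658], [0.0, 338.72993378708014, 242.51179103669259], [0.0, 0.0, 1.0]] [[0.0, -0.952, -0.306, 78.864], [1.0, 0.0, 0.001, 0.783], [-0.001, -0.306, 0.952, -142.858], [0.0, 0.0, 0.0, 1.0]]
0.15 [257.12852151 514.08239831 230.94462624] [ 2.29835996e-01  9.73229282e-01 -4.11471618e-04 -9.78508793e-05]
```

View pics/top0.png

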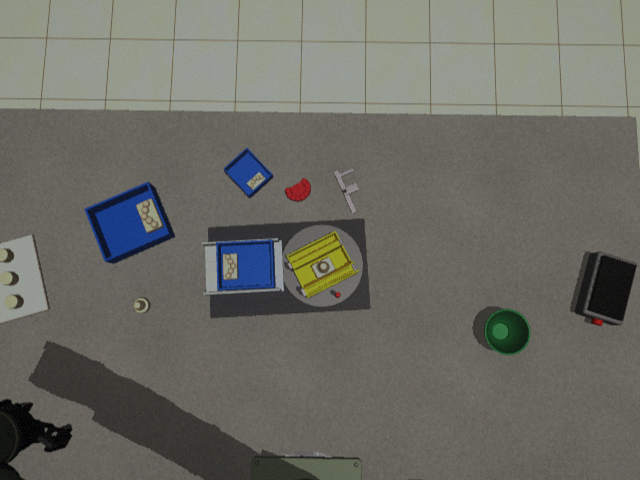

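View pics/side0.png

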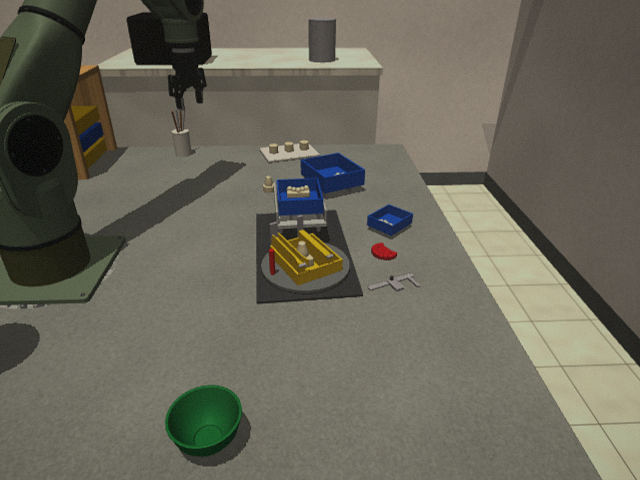

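Three blue pans are visible in the top view: (130,222) large and on the bench, (248,173) small and on the bench, and (245,265) on the aluminium shelf between the fences. The shelf one fits the description. The peg is at about (336,294) and the disc centre at about (323,264). Next I'll enlarge that area and measure.

```bash
cat > h.py <<'E'
import numpy as np,cv2
def ray(d,uv,z,T=None):
    K=d["camera_matrix"];T=d["pose"] if T is None else T
    uv=np.atleast_2d(uv).astype(float)
    r=np.c_[(uv[:,0]-K[0,2])/K[0,0],(uv[:,1]-K[1,2])/K[1,1],np.ones(len(uv))]@T[:3,:3].T
    o=T[:3,3]
    return o+r*((z-o[2])/r[:,2])[:,None]
def big(mask):
    n,l,s,c=cv2.connectedComponentsWithStats(mask.astype(np.uint8))
    i=1+np.argmax(s[1:,4]); return (l==i).astype(np.uint8),s[i],c[i]
E
python3 - <<'E'
from h import *
d=dict(np.load("pics/top0.npz")); im=d["color"]
c=im[205:325,195:380]
cv2.imwrite("pics/crop0.png",cv2.resize(c,None,fx=4,fy=4,interpolation=cv2.INTER_CUBIC)[:,:,::-1])
x0,y0=195,205
hsv=cv2.cvtColor(c,cv2.COLOR_RGB2HSV)
# plate: dark pixels of crop -> with everything on it: bench gray value?
g=cv2.cvtColor(c,cv2.COLOR_RGB2GRAY)
print("gray bench",g[2,2],"plate",g[20,100],"disc",g[80,155])
m,s,_=big(((hsv[...,0]>105)&(hsv[...,0]<130)&(hsv[...,1]>140)))
print("blue",s, cv2.minAreaRect(np.argwhere(m)[:,::-1].astype(np.float32)+[x0,y0]) if 0 else None)
cn=max(cv2.findContours(m,cv2.RETR_EXTERNAL,2)[0],key=cv2.contourArea)+np.array([x0,y0])
r=cv2.minAreaRect(cn.astype(np.float32)); b=cv2.boxPoints(r); print("blue px",r)
w=ray(d,b,71.5+58); print(np.round(w,1), [np.linalg.norm(w[i]-w[i-1]).round(1) for i in range(4)],w.mean(0))
m,s,cc=big(((hsv[...,0]<8)|(hsv[...,0]>172))&(hsv[...,1]>150)); print("red",s,cc+[x0,y0],ray(d,cc+[x0,y0],84))
z=d["z_map"]; print("z at peg",z[294,336], z[265,245])
E
```

```text
gray bench 104 plate 55 disc 107
blue [  21   35   59   50 2296] None
blue px ((244.70474243164062, 264.7997741699219), (47.51758575439453, 57.45870590209961), 87.27368927001953)
[[635.4 216.2 129.5]
 [643.9  83.4 129.5]
 [534.3  75.  129.5]
 [525.8 206.2 129.5]] [np.float64(110.0), np.float64(133.1), np.float64(109.9), np.float64(131.5)] [584.83052268 145.2177536  129.5       ]
red [140  88   5   4  17] [337.11764706 294.41176471] [[522.07292721 -69.50387696  84.        ]]
z at peg 1265.7439 1271.7982
```

View pics/crop0.png

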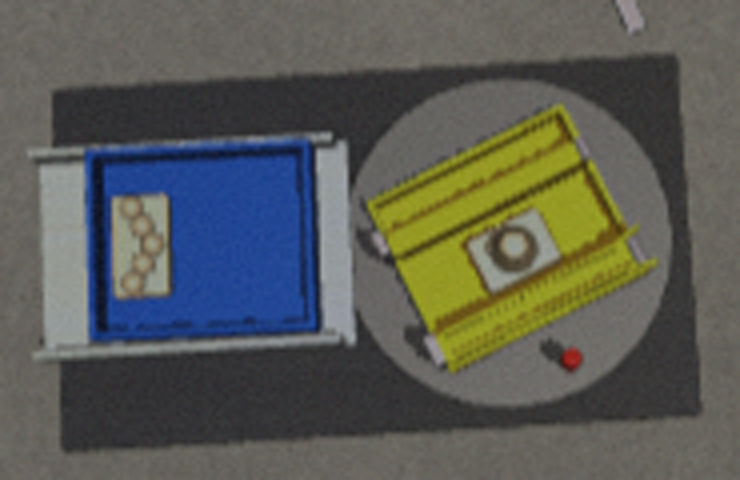

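Run:
```python
from h import *
d=dict(np.load("pics/top0.npz")); im=d["color"]
x0,y0=195,205; c=im[205:325,195:380]
g=cv2.GaussianBlur(cv2.cvtColor(c,cv2.COLOR_RGB2GRAY),(3,3),0)
m,s,_=big(g<80)
pts=np.argwhere(m)[:,::-1]+[x0,y0]
w=ray(d,pts,8)[:,:2].astype(np.float32)
r=cv2.minAreaRect(w); b=cv2.boxPoints(r); print("plate",r); print(b)
# side-line fits
e=np.array([b[2]-b[1],b[1]-b[0]]); L=np.linalg.norm(e,axis=1); long=e[np.argmax(L)]; 
yax=long/np.linalg.norm(long); yax*=np.sign(yax[1]); 
xax=np.array([yax[1],-yax[0]]); ctr=np.array(r[0])
print("yaw",np.arctan2(-yax[0],yax[1]))
# refine by per-column edges in rect frame
q=(w-ctr)@np.c_[xax,yax]
ys=np.arange(-190,190,4.); lo=[];hi=[]
for y in ys:
    k=np.abs(q[:,1]-y)<3
    lo.append(q[k,0].min());hi.append(q[k,0].max())
for a in(lo,hi):
    p=np.polyfit(ys,a,1); res=np.array(a)-np.polyval(p,ys); k=abs(res)<2.5; p=np.polyfit(ys[k],np.array(a)[k],1); print("edge",p,k.sum())
turn=ctr+yax*(-105); print("axis from plate",turn)
# disc: bright non-yellow pixels; radial fit from plate edge pixels
hsv=cv2.cvtColor(c,cv2.COLOR_RGB2HSV)
D=((g>80)&(hsv[...,2]>0)); 
k=np.argwhere(m==0)[:,::-1]+[x0,y0]
wd=ray(d,k,20)[:,:2]
kk=k[np.linalg.norm(wd-turn,axis=1)<112]
mm=np.zeros(im.shape[:2],np.uint8); mm[kk[:,1],kk[:,0]]=1
cn=max(cv2.findContours(mm,cv2.RETR_EXTERNAL,cv2.CHAIN_APPROX_NONE)[0],key=cv2.contourArea)[:,0]
wc=ray(d,cn,20)[:,:2]
# exclude shelf side
wc=wc[((wc-turn)@yax)<60]
A=np.c_[2*wc,np.ones(len(wc))]
for _ in range(3):
    s=np.linalg.lstsq(A,(wc**2).sum(1),rcond=None)[0]; R=np.sqrt(s[2]+s[0]**2+s[1]**2)
    res=abs(np.linalg.norm(wc-s[:2],axis=1)-R); k=res<3; A=A[k];wc=wc[k]
print("disc",s[:2],R,len(wc))
peg=np.array([522.1,-69.5]); v=peg-turn; print("peg r",np.linalg.norm(v), np.linalg.norm(peg-s[:2]))
yaw=np.arctan2(-yax[0],yax[1]); 
for t in(turn,s[:2]):
  v=peg-t; print("joint",(np.arctan2(v[1],v[0])-yaw-np.pi+np.pi)%(2*np.pi)-np.pi)
```

```text
plate ((591.8432006835938, 53.71018981933594), (232.11428833007812, 400.5196838378906), 4.193150043487549)
[[ 461.45395  244.948  ]
 [ 490.73947 -154.49957]
 [ 722.2324  -137.52762]
 [ 692.9469   261.91995]]
yaw 0.07318412
edge [-1.23986486e-04 -1.14677751e+02] 95
edge [1.95408824e-03 1.14461515e+02] 95
axis from plate [599.52067614 -51.00875092]
disc [597.75118313 -30.85450601] 101.61021618550551 147
peg r 79.59828758247262 84.95043092963849
joint 0.16126491004112964
joint 0.3990961977568963
```

```bash
cat >> h.py <<'E'
from scipy.spatial.transform import Rotation as Ro
YAW=0.0737; AX=np.array([598.0,-31.0])
xh=np.array([np.cos(YAW),np.sin(YAW)]); yh=np.array([-np.sin(YAW),np.cos(YAW)])
ORG=AX+105*yh
def L(x,y,z): return np.r_[ORG+x*xh+y*yh,z].tolist()
def down(a):
    return Ro.from_matrix(np.array([[np.cos(a),np.sin(a),0],[np.sin(a),-np.cos(a),0],[0,0,-1]])).as_quat().tolist()
def pegpose(q,back,z,tilt=0.,flip=0,r=85):
    ph=np.pi+q+YAW; t=ph+np.pi/2
    p=AX+r*np.array([np.cos(ph),np.sin(ph)])-back*np.array([np.cos(t),np.sin(t)])
    return np.r_[p,z].tolist(), down(t+flip*np.pi+tilt)
E
python3 - <<'E'
from h import *; from plant import manip
for flip in(0,1):
  for q in np.linspace(.4,3.14,7):
    p,o=pegpose(q,17,45,0,flip); s=manip.solve_ik(p,o); print(flip,round(q,2),np.round(p,0),None if s is None else np.round(s,2))
for a in(np.pi/2,-np.pi/2,0,np.pi): 
  for y in (60,-120):
    s=manip.solve_ik(L(0,y,100),down(YAW+a)); print(a,y,None if s is None else np.round(s,2))
E
```

```text
0 0.4 [515. -55.  45.] [ 0.4   1.01 -0.68  1.85  1.01  0.68  2.71]
0 0.86 [534. -89.  45.] [-0.2   1.05  0.63  1.79 -0.99  0.66 -1.19]
0 1.31 [ 566. -111.   45.] [-0.09  1.04  0.48  1.65 -0.73  0.64 -0.96]
0 1.77 [ 605. -117.   45.] [-0.05  1.06  0.41  1.5  -0.56  0.7  -0.69]
0 2.23 [ 642. -106.   45.] [-0.02  1.09  0.32  1.35 -0.4   0.77 -0.41]
0 2.68 [670. -79.  45.] [-0.01  1.11  0.21  1.23 -0.25  0.83 -0.13]
0 3.14 [684. -42.  45.] [-0.02  1.11  0.08  1.18 -0.1   0.85  0.16]
1 0.4 [515. -55.  45.] [ 0.07  0.92 -0.05  1.86  0.1   0.36  0.42]
1 0.86 [534. -89.  45.] [ 0.19  0.94 -0.17  1.78  0.32  0.45  0.74]
1 1.31 [ 566. -111.   45.] [ 0.3   0.99 -0.32  1.64  0.49  0.6   1.09]
1 1.77 [ 605. -117.   45.] [ 0.36  1.05 -0.49  1.48  0.63  0.77  1.47]
1 2.23 [ 642. -106.   45.] [ 0.37  1.11 -0.61  1.33  0.7   0.91  1.89]
1 2.68 [670. -79.  45.] [ 0.34  1.17 -0.7   1.22  0.77  1.02  2.3 ]
1 3.14 [684. -42.  45.] [ 0.29  1.19 -0.76  1.17  0.82  1.08  2.7 ]
1.5707963267948966 60 [-0.32  0.92  0.09  1.53 -0.12  0.7  -0.1 ]
1.5707963267948966 -120 [-0.02  0.92  0.09  1.53 -0.11  0.7   0.19]
-1.5707963267948966 60 [ 0.04  0.99 -0.7   1.51  0.75  0.91  2.32]
-1.5707963267948966 -120 [ 0.36  1.01 -0.75  1.51  0.79  0.94  2.59]
0 60 [-0.51  0.98  0.51  1.53 -0.61  0.79 -1.25]
0 -120 [-0.21  0.98  0.51  1.53 -0.61  0.79 -0.95]
3.141592653589793 60 [-0.15  0.92 -0.26  1.52  0.31  0.74  1.1 ]
3.141592653589793 -120 [ 0.18  0.93 -0.34  1.52  0.39  0.76  1.33]
```

Run:
```python
from h import *; from plant import manip
manip.command_gripper(0); print(manip.current_finger_gap(),manip.current_ee_pos())
p,o=pegpose(.86,30,200); manip.move_ptp(p,o); print(manip.current_qpos())
p,o=pegpose(.4,32,200)
manip.move_straight(p,o,rate=120); print(np.round(manip.current_qpos(),2))
print(manip.current_contact_force(), manip.current_time_s())
print("stopped",manip.move_straight(pegpose(.4,32,45)[0],None,rate=100,stop_force=6))
print(manip.current_ee_pos(),manip.current_contact_force(), manip.current_time_s())
for n in["top","side"]:
    d=manip.get_image(n); c=d["color"]; c=c[205:325,195:380] if n=="top" else c[150:330,220:440]
    cv2.imwrite(f"pics/{n}1.png",cv2.resize(c,None,fx=3,fy=3)[:,:,::-1])
```

```text
-0.29614871495311845 [257.23286589 514.20792023 231.27995788]
[-0.3880731   0.92358587  1.07505557  1.71020508 -0.91106707  1.09377228
 -1.21942927]
[-0.51  0.96  1.2   1.78 -0.99  1.15 -1.63]
[-0.18900541 -0.04789631  0.25472459] 3.85
stopped False
[507.92928179 -41.32192981  45.38218221] [ 0.13539992 -0.26629222 -0.24295969] 5.55
```

View pics/top1.png

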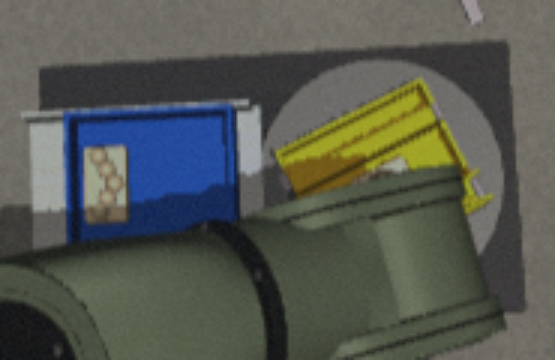

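View pics/side1.png

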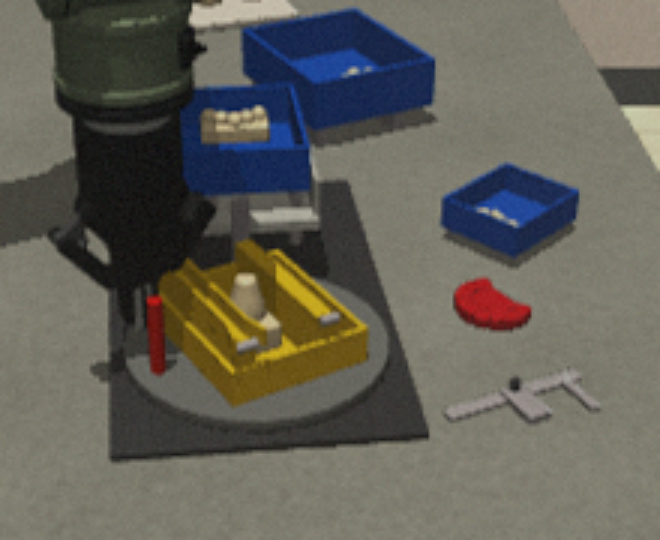

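Side view: the closed fingers stand just behind the red peg (peg at crop (156,335), fingers at (130,320)), and the path is clear. I'll raise the tip slightly for clearance over the rails, then sweep.

Run:
```python
from h import *; from plant import manip
z=54
manip.move_straight(pegpose(.4,32,z)[0],None,rate=60)
f0=np.array(manip.current_contact_force())
for q in np.arange(.5,3.0,.2):
    p,o=pegpose(q,18,z)
    s=manip.move_straight(p,o,rate=60,stop_force=14)
    f=np.array(manip.current_contact_force())-f0
    print(round(q,2),s,np.round(manip.current_ee_pos(),1),np.round(f,1),round(manip.current_time_s(),2),round(manip.current_qpos()[6],2))
    if s: break
d=manip.get_image("side"); c=d["color"][150:330,220:440]
cv2.imwrite("pics/side2.png",cv2.resize(c,None,fx=3,fy=3)[:,:,::-1])
```

```text
0.5 False [516.7 -62.   53.9] [-0.   0.6 -0.4] 6.47 -1.32
0.7 False [524.4 -77.2  54. ] [ 1.   0.5 -1.4] 6.92 -1.14
0.9 False [535.1 -90.8  53.9] [ 0.1  1.1 -0.6] 7.36 -0.97
1.1 False [ 548.3 -102.1   54. ] [ 0.4 -0.4 -0.8] 7.8 -0.82
1.3 False [ 563.4 -110.6   54. ] [ 0.4  1.1 -0.3] 8.24 -0.68
1.5 False [ 579.9 -115.9   53.9] [-0.5  0.2 -1.4] 8.68 -0.54
1.7 False [ 597.1 -117.8   54. ] [0.3 0.7 0.5] 9.12 -0.42
1.9 False [ 614.4 -116.3   54. ] [ 1.1  0.9 -0.5] 9.57 -0.29
2.1 False [ 631.  -111.3   54. ] [0.  1.3 0. ] 10.01 -0.17
2.3 False [ 646.3 -103.2   54. ] [-0.3  0.8  0.2] 10.45 -0.04
2.5 False [659.6 -92.1  54. ] [ 0.1  1.  -0. ] 10.89 0.08
2.7 False [670.4 -78.7  54. ] [ 0.1  0.1 -1. ] 11.33 0.21
2.9 False [678.5 -63.4  54. ] [ 1.  -0.  -0.9] 11.78 0.35
```

View pics/side2.png

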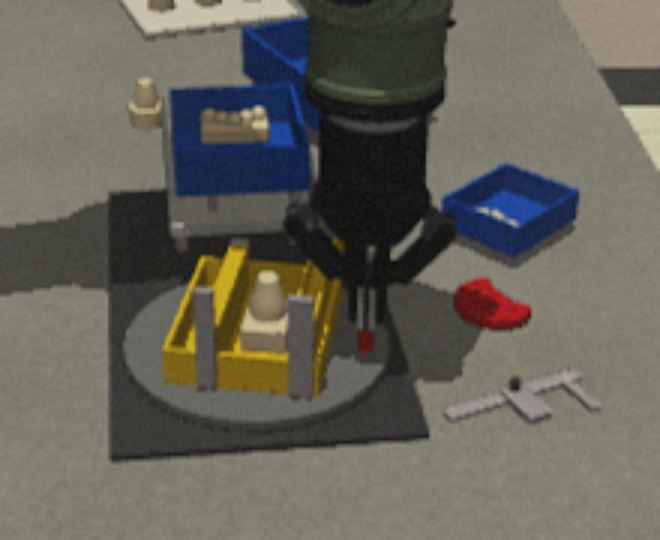

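The turntable has followed to about 2.9 rad. Now a slow final push onto the stop.

Run:
```python
from h import *; from plant import manip
z=54
for q in (3.02,3.10,3.18,3.26,3.34):
    p,o=pegpose(q,18,z) 
    if q>3.14: o=None; p[0]=float(manip.current_ee_pos()[0])
    s=manip.move_straight(p,o,rate=25,stop_force=9)
    print(q,s,np.round(manip.current_ee_pos(),1),np.round(manip.current_contact_force(),1),round(manip.current_time_s(),2))
    if s: break
manip.dwell(.3)
e=np.array(manip.current_ee_pos()); print(e,manip.current_contact_force(), "loader",(e[:2]-ORG)@np.c_[xh,yh])
# back off then up
b=e.copy(); b[:2]-=15*yh; manip.move_straight(b.tolist(),None,rate=60)
b[2]=230; manip.move_straight(b.tolist(),None,rate=150)
# move over free space to the -y side, so the cameras see
b[:2]-=220*yh; b[0]-=120; manip.move_ptp(b.tolist(),manip.current_ee_rot())
for n in["top","side"]:
    d=manip.get_image(n); np.savez(f"pics/{n}3.npz",**d); c=d["color"]; c=c[205:325,195:380] if n=="top" else c[150:330,220:440]
    cv2.imwrite(f"pics/{n}3.png",cv2.resize(c,None,fx=3,fy=3)[:,:,::-1])
print(manip.current_time_s())
```

```text
3.02 False [681.9 -53.   54. ] [0.4 0.2 0.9] 12.39
3.1 False [683.4 -46.1  54. ] [ 0.3 -0.5  1.3] 12.82
3.18 False [683.5 -39.   54. ] [ 0.4 -1.   0. ] 13.24
3.26 True [683.3 -39.1  53.8] [ 0.6 -4.   1.7] 13.45
[683.1425457  -39.10943581  53.53847223] [ 0.35972384 -0.90847592  0.27482454] loader [  84.31429188 -119.35674832]
16.5333
```

View pics/top3.png

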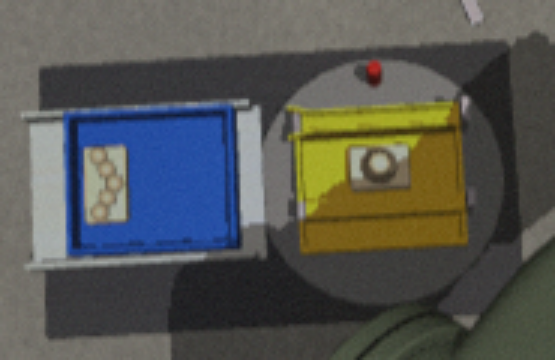

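View pics/side3.png

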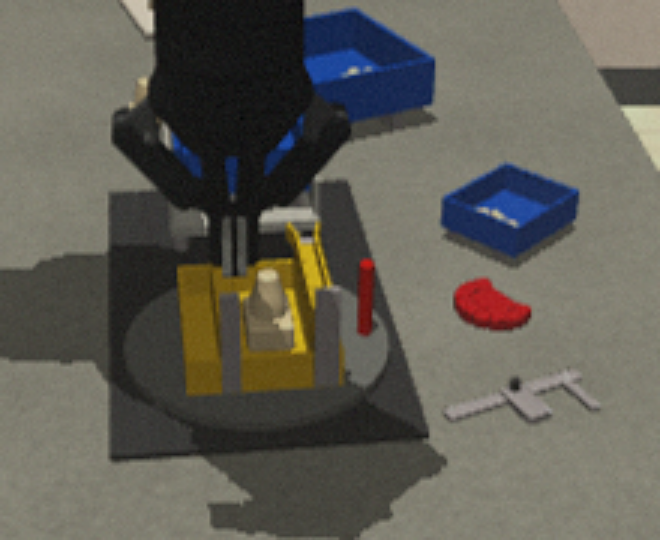

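Run:
```python
from h import *
d=dict(np.load("pics/top3.npz")); x0,y0=195,205; c=d["color"][205:325,195:380]
hsv=cv2.cvtColor(c,cv2.COLOR_RGB2HSV)
m,s,cc=big(((hsv[...,0]<8)|(hsv[...,0]>172))&(hsv[...,1]>150)); peg=ray(d,cc+[x0,y0],84)[0,:2]
v=peg-AX; print("peg",s,peg,"r",np.linalg.norm(v),"joint",(np.arctan2(v[1],v[0])-YAW)+np.pi)
m,s,_=big(((hsv[...,0]>105)&(hsv[...,0]<130)&(hsv[...,1]>140)))
cn=max(cv2.findContours(m,cv2.RETR_EXTERNAL,2)[0],key=cv2.contourArea)+np.array([x0,y0])
b=cv2.boxPoints(cv2.minAreaRect(cn.astype(np.float32)));w=ray(d,b,129.5)[:,:2]
print("pan in loader",((w-ORG)@np.c_[xh,yh]).round(1).tolist(),((w.mean(0)-ORG)@np.c_[xh,yh]).round(1))
m,s,_=big((hsv[...,0]>22)&(hsv[...,0]<34)&(hsv[...,1]>140))
cn=max(cv2.findContours(m,cv2.RETR_EXTERNAL,2)[0],key=cv2.contourArea)+np.array([x0,y0])
r=cv2.minAreaRect(ray(d,cn[:,0],60)[:,:2].astype(np.float32)); print("yellow",r,"expect yaw deg",np.degrees(YAW))
```

```text
peg [122  20   5   8  28] [679.55249093 -24.52828504] r 81.8088740336765 joint 3.147083134525359
pan in loader [[55.5, 138.9], [54.2, 5.7], [-55.8, 5.4], [-54.5, 137.0]] [-0.2 71.8]
yellow ((612.1015014648438, -24.992156982421875), (86.34917449951172, 135.4268035888672), 3.280280113220215) expect yaw deg 4.222698950114167
```

Turntable angle measures 3.147 rad, so it is at its stop and I felt it against the stop. The pan is still at y = 72 mm. Next, fingers down into the pan's free half.

Run:
```python
from h import *; from plant import manip
o=down(YAW+np.pi/2)
manip.move_ptp(L(0,36,230),o); print(np.round(manip.current_qpos(),2))
manip.dwell(.3); f0=np.array(manip.current_contact_force())
print(manip.move_straight(L(0,36,98),o,rate=100,stop_force=5))
e=np.array(manip.current_ee_pos()); print(e,(e[:2]-ORG)@np.c_[xh,yh],np.array(manip.current_contact_force())-f0)
s=manip.move_straight(L(0,8,98),o,rate=25,stop_force=8)
e=np.array(manip.current_ee_pos()); print(s,e,(e[:2]-ORG)@np.c_[xh,yh],np.array(manip.current_contact_force())-f0,manip.current_time_s())
for n in["top","side"]:
    d=manip.get_image(n); c=d["color"]; c=c[205:325,195:380] if n=="top" else c[150:330,220:440]
    cv2.imwrite(f"pics/{n}4.png",cv2.resize(c,None,fx=3,fy=3)[:,:,::-1])
```

```text
[-0.54  0.84  0.69  1.41 -0.56  1.09  0.31]
False
[587.83759114 109.6282066   98.49819067] [ 0.22009694 35.99474672] [0.51922849 0.69948597 0.04020284]
False [589.65447576  81.58161058  97.97340497] [-0.03311396  7.89050323] [0.36888034 0.19982665 0.72995709] 20.9917
```

View pics/side4.png

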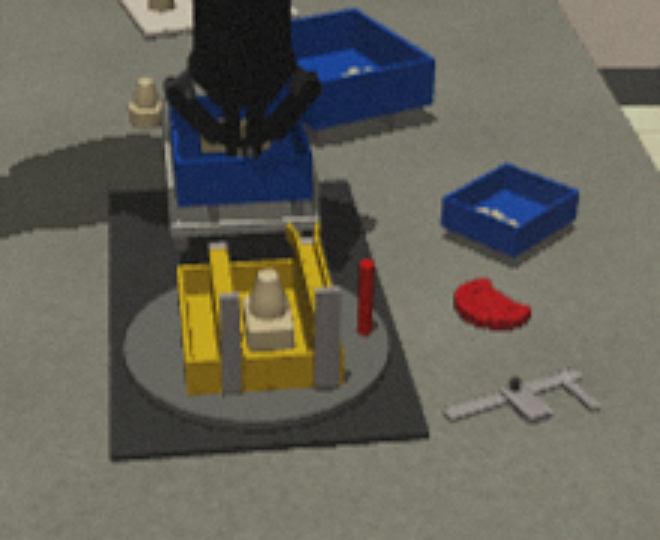

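The fingers are in the pan and it has started sliding. The side view shows the pan straight on the shelf with the rails ahead. I'll continue slowly in steps.

Run:
```python
from h import *; from plant import manip
o=down(YAW+np.pi/2)
for y in (-20,-45,-70,-95,-115,-130,-142):
    s=manip.move_straight(L(0,y,98),o,rate=30,stop_force=14)
    e=np.array(manip.current_ee_pos()); print(y,s,((e[:2]-ORG)@np.c_[xh,yh]).round(1),e[2].round(1),np.round(manip.current_contact_force(),1),round(manip.current_time_s(),1))
    if s: break
for n in["top","side"]:
    d=manip.get_image(n); c=d["color"]; c=c[205:325,195:380] if n=="top" else c[150:330,220:440]
    cv2.imwrite(f"pics/{n}5.png",cv2.resize(c,None,fx=3,fy=3)[:,:,::-1])
```

```text
-20 False [  0.  -20.2] 98.0 [0.6 0.3 0. ] 22.2
-45 False [  0.1 -45.1] 98.1 [ 0.  -0.3  0.1] 23.2
-70 False [  0.1 -70.1] 98.1 [-0.1  0.7  0.2] 24.1
-95 False [  0.1 -95.1] 98.1 [ 0.5  0.6 -0.4] 25.1
-115 False [   0.  -115.2] 98.1 [ 0.6 -0.3  0.5] 25.9
-130 False [  -0.  -130.4] 98.0 [-0.3 -0.   0.9] 26.6
-142 False [   0.  -142.4] 98.0 [-0.1  1.  -0.2] 27.1
```

View pics/side5.png

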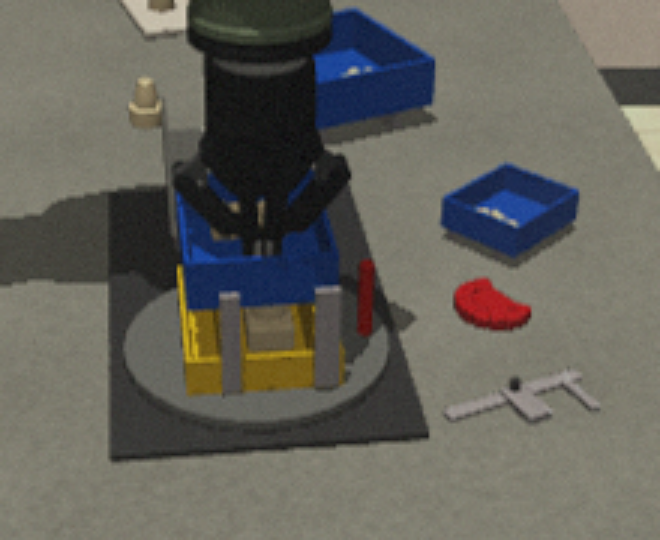

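View pics/top5.png

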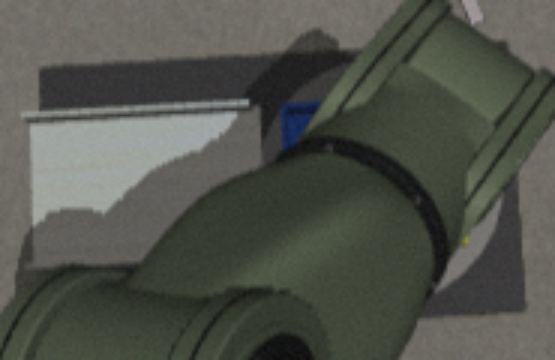

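The pan is on the rails with about 15 mm to go, and the side view shows it level with the die clear. Now the slow press home.

Run:
```python
from h import *; from plant import manip
o=down(YAW+np.pi/2)
for k in range(2):
    s=manip.move_straight(L(0,-168,98),o,rate=10,stop_force=13)
    e=np.array(manip.current_ee_pos()); print(s,((e[:2]-ORG)@np.c_[xh,yh]).round(2),e[2].round(1),np.round(manip.current_contact_force(),1),round(manip.current_time_s(),2))
    if not s: break
    manip.dwell(.15); print(np.round(manip.current_contact_force(),1))
```

```text
True [-1.0000e-01 -1.5419e+02] 97.7 [-0.1  0.7 -0.4] 28.65
[ 0.  -0.7  0.4]
True [  -0.35 -154.12] 97.2 [-0.3  0.2  0.2] 29.32
[-0.5 -0.2 -0.4]
```

Stopped firmly at y = -154. I expected -157 to -160, so I'll look before judging.

Run:
```python
from h import *; from plant import manip
o=down(YAW+np.pi/2)
e=(np.array(manip.current_ee_pos())[:2]-ORG)@np.c_[xh,yh]
manip.move_straight(L(0,e[1]+12,98),o,rate=60)
manip.move_straight(L(0,e[1]+12,230),o,rate=180)
manip.move_ptp(L(-60,-330,230),o)
for n in["top","side"]:
    d=manip.get_image(n); np.savez(f"pics/{n}6.npz",**d); c=d["color"]; c=c[205:325,195:380] if n=="top" else c[180:310,260:380]
    cv2.imwrite(f"pics/{n}6.png",cv2.resize(c,None,fx=4,fy=4,interpolation=cv2.INTER_CUBIC)[:,:,::-1])
print(manip.current_time_s())
d=dict(np.load("pics/top6.npz")); x0,y0=195,205; c=d["color"][205:325,195:380]
hsv=cv2.cvtColor(c,cv2.COLOR_RGB2HSV)
m,s,_=big(((hsv[...,0]>105)&(hsv[...,0]<130)&(hsv[...,1]>140)))
cn=max(cv2.findContours(m,cv2.RETR_EXTERNAL,2)[0],key=cv2.contourArea)+np.array([x0,y0])
b=cv2.boxPoints(cv2.minAreaRect(cn.astype(np.float32)));w=ray(d,b,126)[:,:2]
print("pan in loader",((w-ORG)@np.c_[xh,yh]).round(1).tolist(),((w.mean(0)-ORG)@np.c_[xh,yh]).round(1))
```

```text
31.6167
pan in loader [[53.8, -41.6], [53.8, -172.0], [-56.0, -171.2], [-56.1, -42.4]] [  -1.1 -106.8]
```

View pics/side6.png

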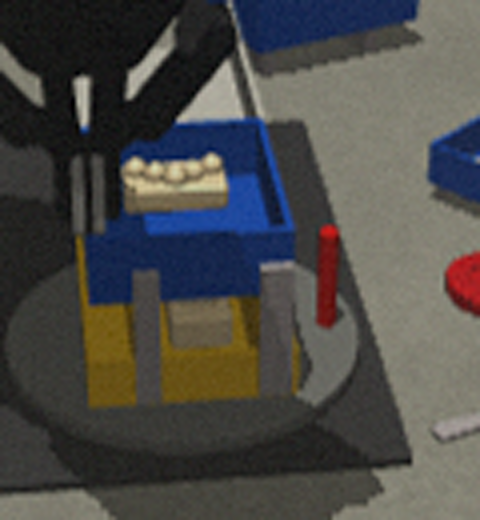

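View pics/top6.png

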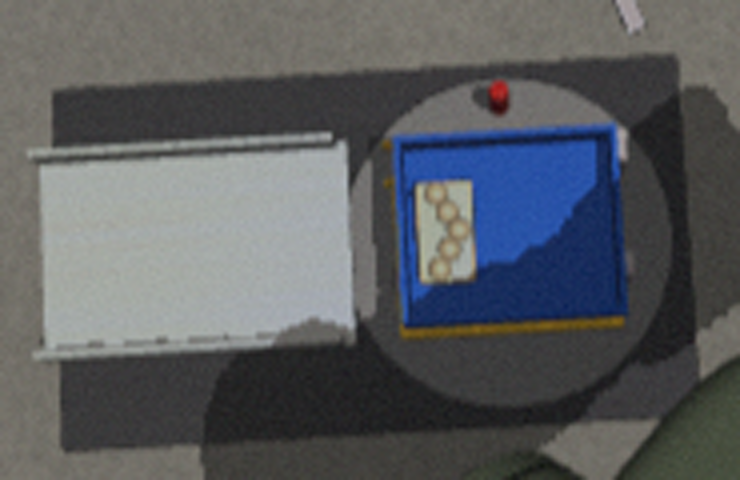

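Top view: the pan sits over the yellow one against the stops, with its centre at loader (-1.1, -106.8) against a seat of -107. I'll check height and level from the depth map, then press again in small held steps so the force can be read.

Run:
```python
from h import *; from plant import manip
d=dict(np.load("pics/top6.npz")); K=d["camera_matrix"];T=d["pose"]
u,v=np.meshgrid(np.arange(640),np.arange(480)); z=d["z_map"]
P=np.stack([(u-K[0,2])/K[0,0]*z,(v-K[1,2])/K[1,1]*z,z],-1)@T[:3,:3].T+T[:3,3]
xy=(P[...,:2]-ORG)@np.c_[xh,yh]; Z=P[...,2]
def reg(x0,x1,y0,y1): return (xy[...,0]>x0)&(xy[...,0]<x1)&(xy[...,1]>y0)&(xy[...,1]<y1)&(z>0)
sh=Z[reg(-40,40,0,160)]; k=reg(-44,44,-160,-92)
A=np.c_[xy[k],np.ones(k.sum())]; c=np.linalg.lstsq(A,Z[k],rcond=None)[0]
ks=reg(-40,40,0,160);cs=np.linalg.lstsq(np.c_[xy[ks],np.ones(ks.sum())],Z[ks],rcond=None)[0]
print("shelf z",np.median(sh),"slope",cs[:2],"floor z",np.median(Z[k]),"slope",c[:2],k.sum())
o=down(YAW+np.pi/2)
manip.move_ptp(L(0,-138,230),o)
manip.move_straight(L(0,-138,98),o,rate=120,stop_force=6)
manip.move_straight(L(0,-150.5,98),o,rate=40,stop_force=12)
manip.dwell(.3)
f0=np.array(manip.current_contact_force()); print(f0)
y=-151.
while y>-166:
    s=manip.move_straight(L(0,y,98),o,rate=10,stop_force=18)
    manip.dwell(.05); f=np.array([manip.current_contact_force() for _ in range(4)]).mean(0)-f0
    e=(np.array(manip.current_ee_pos())[:2]-ORG)@np.c_[xh,yh]; print(y,s,e.round(2),f.round(1),round(manip.current_time_s(),2))
    if f[:2]@yh>10 or s: break
    y-=.5
```

```text
shelf z 72.15218126778325 slope [0.00078559 0.00035004] floor z 90.77989154423312 slope [0.0009528 0.0019583] 1054
[0.17179189 0.30838499 0.11847149]
-151.0 False [-2.0000e-02 -1.5101e+02] [-0.3 -0.7 -0.2] 34.75
-151.5 False [ 1.0000e-02 -1.5152e+02] [-0.3  0.6 -0.4] 35.05
-152.0 False [-2.0000e-02 -1.5201e+02] [0.4 0.1 0.3] 35.35
-152.5 False [ 1.0000e-02 -1.5253e+02] [ 0.1 -0.  -1.4] 35.65
-153.0 False [   0.   -153.02] [-0.2 -0.6 -0.4] 35.95
-153.5 False [   0.   -153.51] [-0.3 -0.5  0.1] 36.25
-154.0 False [   0. -154.] [ 0.4 -0.5  0.2] 36.55
-154.5 False [  -0.  -154.3] [-0.2  1.4  0.1] 36.85
-155.0 False [ 2.0000e-02 -1.5433e+02] [-1.5  5.   1.5] 37.15
-155.5 False [ 1.0000e-02 -1.5434e+02] [-0.5  6.7  3.7] 37.45
-156.0 False [ 2.0000e-02 -1.5435e+02] [-2.7 10.6  3.6] 37.75
```

Firm and immovable at -154.35 with 10.6 N held; height and level are correct. I'll hold one slightly firmer step, then let go and check.

Run:
```python
from h import *; from plant import manip
o=down(YAW+np.pi/2)
manip.move_straight(L(0,-156.6,98),o,rate=10,stop_force=18); manip.dwell(.2)
print("press",np.round(manip.current_contact_force(),1))
manip.move_straight(L(0,-145,98),o,rate=30)
manip.move_straight(L(0,-145,230),o,rate=150)
manip.move_ptp(L(-60,-330,240),o); manip.dwell(.3)
d=manip.get_image("top"); c=d["color"][205:325,195:380]
cv2.imwrite("pics/top7.png",cv2.resize(d["color"][120:380,100:560],None,fx=1.7,fy=1.7)[:,:,::-1])
hsv=cv2.cvtColor(c,cv2.COLOR_RGB2HSV)
m,s,_=big(((hsv[...,0]>105)&(hsv[...,0]<130)&(hsv[...,1]>140)))
cn=max(cv2.findContours(m,cv2.RETR_EXTERNAL,2)[0],key=cv2.contourArea)+np.array([195,205])
b=cv2.boxPoints(cv2.minAreaRect(cn.astype(np.float32)));w=ray(d,b,126)[:,:2]
q=(w-ORG)@np.c_[xh,yh]; print("pan",q.round(1).tolist(),q.mean(0).round(1))
m,s,cc=big(((hsv[...,0]<8)|(hsv[...,0]>172))&(hsv[...,1]>150)); v=ray(d,cc+[195,205],84)[0,:2]-AX
print("joint",np.arctan2(v[1],v[0])-YAW+np.pi,manip.current_time_s())
K=d["camera_matrix"];T=d["pose"];u,v=np.meshgrid(np.arange(640),np.arange(480)); z=d["z_map"]
P=np.stack([(u-K[0,2])/K[0,0]*z,(v-K[1,2])/K[1,1]*z,z],-1)@T[:3,:3].T+T[:3,3]
xy=(P[...,:2]-ORG)@np.c_[xh,yh]; k=(abs(xy[...,0])<44)&(xy[...,1]>-160)&(xy[...,1]<-92)&(z>0)
c=np.linalg.lstsq(np.c_[xy[k],np.ones(k.sum())],P[k][:,2],rcond=None)[0]; print("floor",np.median(P[k][:,2]),c[:2])
```

```text
press [-2.9 13.3  6.1]
pan [[54.0, -41.6], [53.8, -172.1], [-56.2, -171.0], [-55.9, -42.2]] [  -1.1 -106.7]
joint 3.1453710268527746 40.9167
floor 90.8215198916705 [ 0.00056631 -0.00556106]
```

View pics/top7.png

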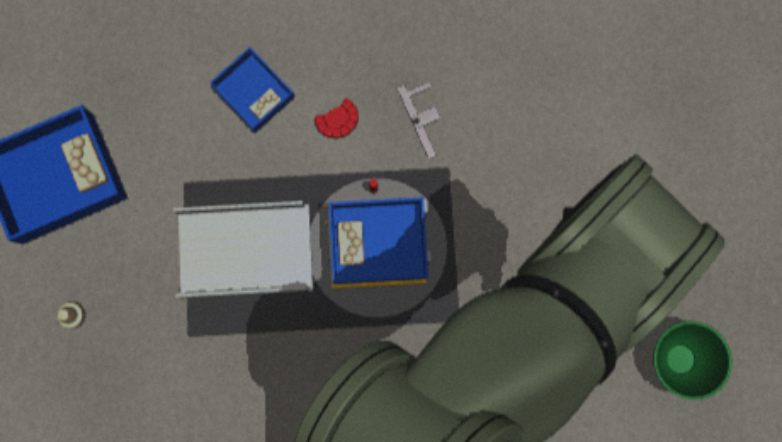

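The pan is seated and the bystanders are where they were, with the arm clear of everything. Handing in.

```bash
python3 -c "
from plant import manip
manip.finish_job(); print(manip.current_time_s())"
```

```text
the job is handed in; nothing more can be done
the job is handed in; nothing more can be done
```

I turned the turntable to its stop by the red peg with the blue pan still on the shelf (y about 72 mm). Then I slid the pan onto the rails without lifting it and pressed it home. I let go, moved the arm clear and handed the job in at about 41 s; no verdict is reported.

**Last checks**
- **Turntable:** it measured 3.145 rad in the last picture, and I felt it come up against the stop while turning it.
- **Pan position:** x was about -1.1 mm and y -106.7 mm in the loader's frame, against a seat of 0 and -107 mm.
- **Pan height:** the floor read 90.8 mm, which is about 90.2 mm after the 0.65 mm shelf offset, against the 90 mm expected.
- **Level:** the last picture showed a slope of at most 0.006 rad.
- **Press:** I held a press that read 10.6 N, then 13.3 N, along the rails, with the pan not moving.
- **Bystanders:** in the last top picture they looked unmoved; I judged this by eye and did not measure it.

**Disagreements**
- The plate centre is not the loader's origin, so I took the turntable axis from the disc instead. The peg then came out at 85.0 mm radius, as it should.
- The fingers stopped 3 to 5 mm earlier than I had estimated. The pictures showed the pan fully home, so my figure for the finger depth was off.
- After the turn, the peg's measured radius was 82 mm instead of 85 mm. I put this down to its small colour blob in the picture.

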